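Fetch the bearing tray and show its ball to the inspection camera

ROBOT

A 6-joint arm with a two-finger parallel gripper is mounted at the origin on a cart in front of the work surface, level with it; the furniture and walls round the work are solid. World frame = base frame: x ahead of the robot, y to its left, z up, the work surface at z = 0. Lengths are in m, angles in rad, forces in N, time in s.
With the tool pointing down it reaches from about 0.35 to 0.775 m from the base axis. Payload 7.3 kg.
Tool frame: the origin (TCP) lies at the centre of the arm's flange, where the gripper is bolted on; the fingertips stand 178 mm ahead of it and the grasp point (between the pads) lies 159 mm ahead of it; z points along the fingers, y is the line along which they close (so a half turn about z gives the same grasp; the last joint's range is limited). The gripper opens to 92 mm and grips with 3 to 60 N. Pads are 19 mm wide; open, the fingers measure 130 mm over their backs; the gripper's body (75 mm by 190 mm) begins 47 mm behind the grasp point.
Start: joints at [1.126, 0.342, 1.524, -0, 1.275, -0.146], TCP at [0.155, 0.502, 0.405] pointing down, gripper open.
Joint ranges: [-2.53, 2.53], [-0.77, 2.02], [0.04, 2.7], [-1, 4.14], [0.28, 2.66], [-3.11, 3.11]. Speed limits (rad/s): [2.57, 2.57, 3.14, 3.14, 3.14, 3.14].

INTERFACE

Orientations are given as [roll, pitch, yaw] about the fixed x, y, z axes, in that order (R = Rz(yaw) Ry(pitch) Rx(roll)).
In Python, from cell import telemetry, vision, ticket gives the robot as it stands.
- The arm moves only by the shell command python3 -m crank 'ROWS' [FORCE]. ROWS is JSON, a list of rows, each a list of 5 numbers: the gripper command: -1 is shut, 1 is fully open, values between are in proportion, then the shift along the tool's x, y, z in mm, then the turn about the tool's z in rad. In form: [[fingers, dx, dy, dz, roll], ...]. A call has 1 to 12 rows; each row is the pose to reach, as a shift and turn from the pose commanded when the call began, along the tool's axes at that moment; what a row does not reach only later rows make up. A row lasts 1/12 s, in which the tool goes at most 41.7 mm and 7.16 degrees, less where a joint would pass 70% of its speed; a pose out of reach is approached as far as the arm can. A call with a gripper value outside its range is refused whole. The fingers move at their own pace and stop on an object; FORCE is the grip in N (left out, the last holds). Time passes only in rows, so rows that repeat a pose let the fingers close. It gives the time, the measured TCP pose, the force, the opening and the grip force at its end, in the units of the state.
- telemetry.observe(): the state, without advancing time (a new reading comes with each control period).
- vision.read_camera(name): name is "scene" or "side" or "wrist"; returns (picture, depth): 384x512x3 uint8, red, green, blue; 384x512 float32, m along the optical axis (not along the pixel's ray), 0 where there is no reading.
- vision.get_calibration(name): a dict with "camera_matrix" (3x3 intrinsics, pixels), "rvec" (rotation vector, rad) and "tvec" (3), from world to camera coordinates, as OpenCV has them. Camera axes: x right, y down, z forward; pixel columns grow to the right and rows downward; lengths in m; the calibration is good to about 2 mm. A picture is of the moment at which its call begins: read the wrist's pose just before it. get_calibration takes no time and is no camera call; for the wrist camera it gives the pose at the moment of the call.
- ticket.hand_in(): hands the job in; it is judged then, once.
The state is a dict: "time": time; "qpos": joint angles; "qvel": joint speeds; "joint_efforts": joint torques, N m; "tool_pos": TCP position; "tool_rot": TCP orientation; "contact_force": force on the tool from outside, world axes, zero at the start; "torque": the same for the moment, N m; "opening": finger opening in m; "grip_force": force on a finger pad.
Only numpy, scipy, OpenCV 4.12 (cv2) and the standard library are available. Lean on these libraries where they do the work, as an engineer would, in place of code of your own. Each camera call takes 0.05 s, during which the arm holds its last target. There are 200 camera calls.

TASK

Pull the drawer of the small desktop cabinet out to its stop, take the bearing tray out of it by its bridge handle with the loose steel ball staying in its pocket, and carry it level to the inspection camera that looks up from the desk. Finish while still holding the tray level and still in the air, with the pocket centred over the lens and the tray's underside about 10 cm above the lens. Do not touch the ball or the camera, and leave the other things on the desk where they are.

Things in the scene. Friction and masses are not known exactly. Their poses are not given: they have to be found in the camera images.
- drawer (a joint): How far the drawer is pulled out, in m: 0 shut, 0.16 at its stop. It slides with about 2 N of friction and stays where it is left. The grey cabinet is fixed: 210 mm wide, 185 mm deep, its top 120 mm above the desk. Its front edge lies 55 mm behind the handle's centre line with the drawer shut, 215 mm with it at its stop
- drawer_handle (a point): Middle of the drawer's level steel bar handle: 10 mm thick, 90 mm long (along y), centre line 45 mm in front of the drawer's 10 mm thick front panel, 90 mm above the desk. The drawer is pulled out along this frame's -x (level, toward the robot); z is up. The panel reaches from 18 to 114 mm above the desk
- tray_handle (a point): Centre of the grip bar of the tray's bridge handle: a black bar 12 mm thick (x), 44 mm long (y), 16 mm high on two posts, 52 mm above the tray's underside; the tray is balanced about under it. z is the tray's up. It starts out of sight in the shut drawer, y within 0.1 rad of the drawer's y, bar centre 50 to 82 mm behind the rear face of the front panel and 74 mm above the desk
- tray: The aluminium bearing tray, 60 mm (x) by 120 mm (y) by 8 mm thick, 0.18 to 0.35 kg; origin at the centre of its underside, axes as for tray_handle. It lies loose in the low-walled front compartment of the drawer, whose floor is 22 mm and low walls are up to 44 mm above the desk
- pocket (a point): Centre of the tray's round pocket, 40 mm from the tray's centre along its +y: 28 mm wide, 3 mm deep with a clear window as floor. The point is 15 mm above the tray's underside, where the centre of the ball lies when it is central
- ball_center (a point): Centre of the steel ball, 20 mm in diameter, 33 g, loose in the pocket, with about 7 mm of room to roll each way; it rolls out over the rim if the tray tips by about 45 degrees
- ball: The same ball
- lens (a point): Centre of the top of the lens of the inspection camera, 50 mm above the desk, looking straight up. The black round camera, 60 mm wide on a 84 x 66 mm foot, is fixed
- camera: The camera; origin at the centre of its underside
- tape_white: Roll of white tape, 60 mm wide, 18 mm high; leave alone
- side_cutters: Red-handled side cutters, 122 mm long; leave alone
- solder_spool: Spool of solder wire, 65 x 57 x 42 mm; leave alone
- grey_cap: Round grey cap, 46 mm wide, 13 mm high; leave alone
Mind the look-alikes: they are no part of the job. There is more than one size of the camera; the job needs the larger.

How it is judged:
By the outcome, as a careful person would: the job done as asked, in the order asked, and still so for the second after the job is handed in, while the arm keeps its last pose, push and grip.
It also fails if it takes over 58 s, if anything falls off the work surface, if the arm or the gripper's body presses on something with over 40 N, if the wrist force passes 120 N, or if a joint passes its speed limit or range.

## Working session

There is one attempt and no reset: what is moved stays moved. The work goes in short steps, Python scripts to look and compute and a shell command to move; the robot and the scene stay as the last step left them, time stands still between calls to the robot, and variables do not carry over. Pictures are saved under pics/ and viewed, at most 10 in all, crops included, and the job is handed in when it is done.

```bash
mkdir -p pics; ls; cat > h.py <<'E'
import numpy as np,cv2
from cell import telemetry,vision,ticket
def cal(n):
    c=vision.get_calibration(n);K=np.array(c["camera_matrix"],float);R=cv2.Rodrigues(np.array(c["rvec"],float))[0];t=np.array(c["tvec"],float).ravel()
    return K,R,t
def grab(n,f=None):
    K,R,t=cal(n);im,d=vision.read_camera(n)
    if f: cv2.imwrite("pics/"+f,im[:,:,::-1])
    return im,d,(K,R,t)
def cloud(d,c):
    K,R,t=c;v,u=np.mgrid[:d.shape[0],:d.shape[1]]
    p=np.stack([(u-K[0,2])/K[0,0]*d,(v-K[1,2])/K[1,1]*d,d],-1)
    w=(p-t)@R;w[d<=0]=np.nan;return w
def ray(u,v,z,c):
    K,R,t=c;o=-R.T@t;r=R.T@np.linalg.solve(K,[u,v,1.]);return o+r*(z-o[2])/r[2]
E
python3 - <<'E'
from h import *
a=grab("scene","s0.png");b=grab("side","d0.png")
np.savez("s0.npz",im=a[0],d=a[1]);np.savez("d0.npz",im=b[0],d=b[1])
for c in (a[2],b[2]): print(-c[1].T@c[2],c[1][2],c[0][0,0])
s=telemetry.observe();print(s)
E
```

```text
pics
[ 0.12576801 -0.4945513   0.92402078] [ 0.42021003  0.56186307 -0.71255415] 469.63786806595357
[0.21524706 1.19208205 0.50832237] [ 0.36243932 -0.8576814  -0.36471955] 451.33303723236213
{'time': 0.1, 'qpos': array([ 1.12600646e+00,  3.42661928e-01,  1.52490051e+00,  3.11110754e-06,
        1.27542892e+00, -1.46003197e-01]), 'qvel': array([ 0.00026775,  0.00043496, -0.0023759 ,  0.00101267, -0.00081957,
       -0.00041689]), 'joint_efforts': array([ 2.36665393e-03, -4.31997728e+01, -2.44696230e+01,  7.20825372e-02,
        5.24606660e-02, -6.51111532e-05]), 'tool_pos': array([0.15446879, 0.50163959, 0.40411701]), 'tool_rot': array([-3.14020927e+00, -2.06433469e-04,  2.84280493e+00]), 'contact_force': array([-0.5670453 , -0.01086828,  0.62076828]), 'torque': array([ 2.61253314e-03, -5.45915796e-02,  3.89578198e-05]), 'grip_force': 0.0, 'opening': 0.0916720914856252}
```

View pics/s0.png

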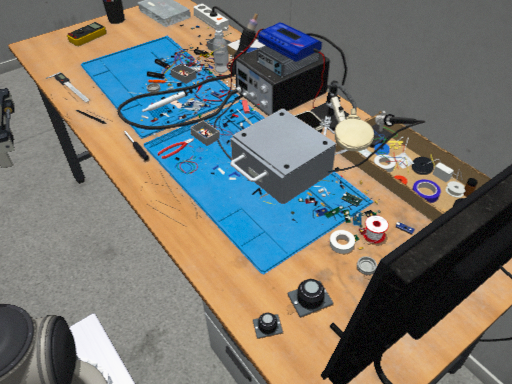

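View pics/d0.png

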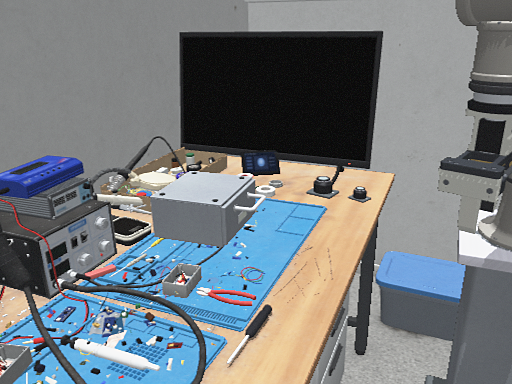

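The scene view shows the grey cabinet at (283,155) with its bar handle at (250,166). There are two camera look-alikes: a larger one at (311,293) and a smaller one at (267,323). The tape is at (342,241), the cap at (366,266), the spool at (376,228) and the red cutters at (176,150). The side view agrees: cabinet (205,205), handle (262,204), large camera (322,186), small camera (359,193). The target is the larger camera, and I'll check it in a close crop.

```bash
python3 - <<'E'
from h import *
Z=np.load("s0.npz");im,d=Z["im"],Z["d"];c=cal("scene");w=cloud(d,c)
x,y,z=w[...,0],w[...,1],w[...,2]
v,u=np.mgrid[:384,:512]
top=(abs(z-.12)<.006)&(u>225)&(u<340)&(v>100)&(v<205)
p=w[top][:,:2].astype(np.float32);print("top",cv2.minAreaRect(p),top.sum())
hd=(abs(z-.09)<.012)&(u>225)&(u<272)&(v>145)&(v<190)&(im.min(2)>120)
ph=w[hd];print("handle",len(ph),ph.mean(0),ph.min(0),ph.max(0),cv2.minAreaRect(ph[:,:2].astype(np.float32)))
for n,(a,b) in dict(big=(311,293),small=(267,323)).items():
    m=(abs(u-a)<26)&(abs(v-b)<26)&(z>.015)
    q=w[m];zt=np.percentile(q[:,2],97);t=m&(z>zt-.006)
    print(n,zt,w[t].mean(0),cv2.minEnclosingCircle(w[t][:,:2].astype(np.float32)),"foot",cv2.minAreaRect(w[(abs(u-a)<26)&(abs(v-b)<26)&(z>.004)][:,:2].astype(np.float32)))
for n,(a,b) in dict(tape=(342,241),cap=(366,266),spool=(376,228),cut=(176,150),monitor=(350,330),box=(205,131)).items(): print(n,w[b,a])
K=cv2.resize(np.hstack([im[120:220,215:345],im[255:355,235:365]]),None,fx=3,fy=3,interpolation=2)
cv2.imwrite("pics/c0.png",K[:,:,::-1])
Z=np.load("d0.npz");im2,d2=Z["im"],Z["d"];c2=cal("side");w2=cloud(d2,c2)
m=(abs(w2[...,2]-.09)<.012)&(u>243)&(u<275)&(v>185)&(v<220)&(im2.min(2)>110)
print("side handle",m.sum(),w2[m].mean(0),cv2.minAreaRect(w2[m][:,:2].astype(np.float32)))
m=(abs(w2[...,2]-.12)<.006)&(u>140)&(u<260)&(v>165)&(v<215)
print("side top",cv2.minAreaRect(w2[m][:,:2].astype(np.float32)))
E
```

```text
top ((0.7601093649864197, 0.2504863142967224), (0.1967659443616867, 0.21465162932872772), 3.568127155303955) 3488
handle 190 [0.6292143  0.24081753 0.09141333] [0.61109343 0.19206924 0.07841492] [0.66490532 0.30592799 0.09806274] ((0.6376392841339111, 0.24841800332069397), (0.05117308348417282, 0.11303006857633591), 2.661386251449585)
big 0.051128083545582625 [ 0.54731475 -0.11148695  0.04858815] ((0.5489415526390076, -0.11104519665241241), 0.023168163374066353) foot ((0.550260066986084, -0.09993550181388855), (0.09091374278068542, 0.0843873918056488), 77.73272705078125)
small 0.03449223477828319 [ 0.43141172 -0.10577648  0.03229363] ((0.4322332441806793, -0.10589112341403961), 0.01704595796763897) foot ((0.4556523561477661, -0.10810589790344238), (0.05689123645424843, 0.11498398333787918), 85.70462799072266)
tape [ 0.72045369 -0.03595075 -0.00099257]
cap [ 0.71082362 -0.12585394  0.00190021]
spool [ 0.78748201 -0.07799749  0.03988927]
cut [0.56466708 0.50834069 0.00924692]
monitor [ 0.43270826 -0.30203871  0.27854587]
box [0.67995829 0.52797515 0.01228138]
side handle 164 [0.629425   0.24052867 0.093606  ] ((0.6365273594856262, 0.22832512855529785), (0.047549955546855927, 0.1409054398536682), 10.240885734558105)
side top ((0.7597255706787109, 0.25421032309532166), (0.1955081820487976, 0.21472151577472687), 3.5508692264556885)
```

View pics/c0.png

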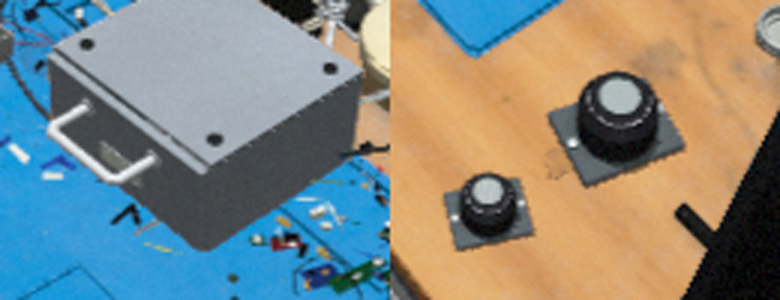

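The crop confirms the cabinet with its bar handle. The larger camera is the right-hand one: its top measures 51 mm against the given 50 mm, while the look-alike measures 34 mm. The cabinet's yaw is about 3.56°, which puts the handle at about (0.617, 0.243).

```bash
cat >> h.py <<'E'
from scipy.spatial.transform import Rotation as Ro
def plan(pos,yaw):
    s=telemetry.observe();R=Ro.from_euler("xyz",s["tool_rot"]).as_matrix()
    dy=(yaw-s["tool_rot"][2]+np.pi/2)%np.pi-np.pi/2
    print("t",s["time"],"pos",s["tool_pos"].round(4),"rot",s["tool_rot"].round(3),"open",round(s["opening"],4))
    print("shift mm",(R.T@(np.array(pos)-s["tool_pos"])*1000).round(1),"roll",round(-dy,3))
E
python3 - <<'E'
from h import *
plan((.617,.243,.33),1.633)
Z=np.load("s0.npz");w=cloud(Z["d"],cal("scene"));z=w[...,2];v,u=np.mgrid[:384,:512]
m=(abs(z-.093)<.008)&(u>225)&(u<272)&(v>145)&(v<190)&(Z["im"].min(2)>120)&(w[...,0]<.63)
q=w[m];print(len(q),q.mean(0),np.polyfit(q[:,1],q[:,0],1),q[:,1].min(),q[:,1].max())
E
```

```text
t 0.1 pos [0.1545 0.5016 0.4041] rot [-3.14  -0.     2.843] open 0.0917
shift mm [-518.2 -110.9   74.2] roll 1.21
116 [0.61786917 0.24156682 0.09130859] [-0.038619    0.62719824] 0.19262692001388124 0.28955064247989915
```

```bash
python3 -m crank '[[-0.35,-518,-111,74,1.21],[-0.35,-518,-111,74,1.21],[-0.35,-518,-111,74,1.21],[-0.35,-518,-111,74,1.21],[-0.35,-518,-111,74,1.21],[-0.35,-518,-111,74,1.21],[-0.35,-518,-111,74,1.21],[-0.35,-518,-111,74,1.21],[-0.35,-518,-111,74,1.21],[-0.35,-518,-111,74,1.21],[-0.35,-518,-111,74,1.21],[-0.35,-518,-111,74,1.21]]' 40
python3 -m crank '[[-0.35,0,0,0,0]]'; python3 -c "
from h import *
plan((.617,.243,.33),1.633)"
```

```text
time: 1.1
tool_pos: [0.5882, 0.2587, 0.3348]
tool_rot: [-3.141, 0.0, 1.632]
contact_force: [0.6, 1.3, 1.5]
opening: 0.03
grip_force: 0.0
time: 1.18
tool_pos: [0.5917, 0.2553, 0.3329]
tool_rot: [3.142, 0.002, 1.627]
contact_force: [-1.0, -0.7, -0.3]
opening: 0.0295
grip_force: 0.0
t 1.1833 pos [0.5917 0.2553 0.3329] rot [3.142e+00 2.000e-03 1.627e+00] open 0.0295
shift mm [-13.7  24.5   2.9] roll -0.006
```

```bash
python3 -m crank '[[-0.35,-14,24,3,-0.006],[-0.35,-14,24,3,-0.006],[-0.35,-14,24,3,-0.006],[-0.35,-14,24,3,-0.006]]'; python3 - <<'E'
from h import *
plan((.617,.243,.249),1.633)
a=grab("wrist","w0.png");c=a[2];print(-c[1].T@c[2],c[1][2])
E
```

```text
time: 1.52
tool_pos: [0.611, 0.2479, 0.3321]
tool_rot: [-3.14, -0.0, 1.639]
contact_force: [-0.6, 0.7, -0.2]
opening: 0.0298
grip_force: 0.0
t 1.5167 pos [0.611  0.2479 0.3321] rot [-3.14  -0.     1.639] open 0.0298
shift mm [-5.3  5.8 83.1] roll 0.006
[0.60361523 0.33170292 0.31223791] [ 0.02015839 -0.30782862 -0.95122825]
```

View pics/w0.png

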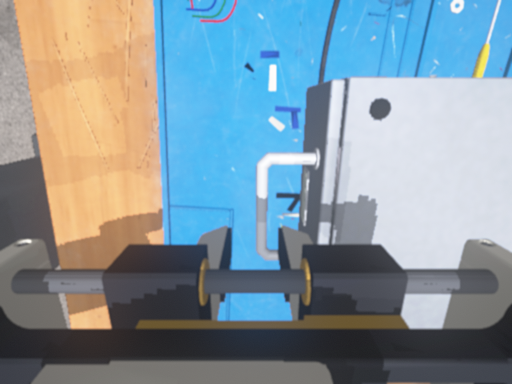

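The wrist view shows the handle bar between the open fingers, at columns about 257 to 269 and rows 155 to 255. The fingers sit at columns 215 and 292, so the bar is inside the gap. I'll refine its position with rays.

```bash
python3 - <<'E'
from h import *
im,d,c=grab("wrist");im=im.astype(int)
for v in (178,190,205,220,235):
    r=im[v,240:290];m=np.where((r[:,2]-r[:,0]<45)&(r.max(1)>90))[0]+240
    m=m[m<280]
    if len(m): print(v,m.min(),m.max(),ray((m.min()+m.max())/2,v,.09,c).round(4))
plan((.617,.243,.249),1.633)
E
```

```text
178 257 266 [0.6134 0.2727 0.09  ]
190 257 266 [0.6142 0.2622 0.09  ]
205 257 266 [0.6152 0.2485 0.09  ]
220 257 265 [0.6159 0.2343 0.09  ]
235 257 265 [0.617  0.2196 0.09  ]
t 1.6167 pos [0.6107 0.2483 0.3327] rot [-3.141 -0.     1.64 ] open 0.0296
shift mm [-5.8  6.  83.7] roll 0.007
```

```bash
python3 -m crank '[[-0.35,-6,5,40,0],[-0.35,-6,5,81,0],[-0.35,-6,5,81,0],[-0.35,-6,5,81,0],[-0.35,-6,5,81,0],[-0.35,-6,5,81,0]]'; python3 -c "
from h import *
plan((.616,.243,.249),1.636)"
```

```text
time: 2.12
tool_pos: [0.6175, 0.2426, 0.2549]
tool_rot: [3.137, -0.001, 1.639]
contact_force: [-0.2, 0.1, 0.7]
opening: 0.0299
grip_force: 0.0
t 2.1167 pos [0.6175 0.2426 0.2549] rot [ 3.137e+00 -1.000e-03  1.639e+00] open 0.0299
shift mm [ 0.5 -1.5  5.9] roll 0.003
```

```bash
python3 -m crank '[[-0.35,0,-1.5,5,0],[-0.35,0,-1.5,5,0],[-1,0,-1.5,5,0],[-1,0,-1.5,5,0],[-1,0,-1.5,5,0],[-1,0,-1.5,5,0],[-1,0,-1.5,5,0],[-1,0,-1.5,5,0]]' 40
python3 -m crank '[[-1,0,-5,0,0],[-1,0,-12,0,0],[-1,0,-21,0,0],[-1,0,-31,0,0],[-1,0,-41,0,0],[-1,0,-51,0,0],[-1,0,-61,0,0],[-1,0,-71,0,0],[-1,0,-80,0,0],[-1,0,-80,0,0]]'
```

```text
time: 2.78
tool_pos: [0.6157, 0.2418, 0.2469]
tool_rot: [3.141, -0.0, 1.639]
contact_force: [1.6, -0.7, 2.3]
opening: 0.0087
grip_force: 40.0
time: 3.62
tool_pos: [0.5335, 0.2367, 0.2468]
tool_rot: [-3.139, -0.0, 1.639]
contact_force: [-1.8, 2.8, 1.7]
opening: 0.0086
grip_force: 40.0
```

```bash
python3 -m crank '[[-1,0,-9,0,0],[-1,0,-19,0,0],[-1,0,-29,0,0],[-1,0,-39,0,0],[-1,0,-49,0,0],[-1,0,-58,0,0],[-1,0,-65,0,0],[-1,0,-71,0,0],[-1,0,-75,0,0],[-1,0,-78,0,0],[-1,0,-80,0,0],[-1,0,-80,0,0]]'
python3 -m crank '[[-1,0,-1,0,0],[-1,0,-1,0,0],[-1,0,-1,0,0]]'
```

```text
time: 4.62
tool_pos: [0.4566, 0.2317, 0.2469]
tool_rot: [3.137, -0.002, 1.639]
contact_force: [5.3, 6.6, -3.4]
opening: 0.0087
grip_force: 40.0
time: 4.87
tool_pos: [0.4564, 0.2317, 0.2469]
tool_rot: [3.136, -0.002, 1.639]
contact_force: [8.2, 6.3, -5.9]
opening: 0.0088
grip_force: 40.0
```

```bash
python3 -m crank '[[-1,0,-2,0,0],[-1,0,-2,0,0],[-1,0,-2,0,0],[-1,0,0,0,0],[-1,0,1,0,0],[-0.35,0,1,0,0],[-0.35,0,1,0,0],[-0.35,0,1,0,0],[-0.35,0,1,0,0]]'
python3 -m crank '[[-0.35,0,0,-30,0],[-0.35,0,0,-70,0],[-0.35,0,0,-100,0],[-0.35,0,0,-130,0],[-0.35,0,30,-130,0],[-0.35,0,60,-130,0],[-0.35,0,60,-130,0],[-0.35,0,60,-130,0],[-0.35,0,60,-130,0]]'
python3 - <<'E'
from h import *
a=grab("wrist","w1.png");np.savez("w1.npz",im=a[0],d=a[1],K=a[2][0],R=a[2][1],t=a[2][2])
s=grab("scene");np.savez("s1.npz",im=s[0],d=s[1]);plan((.616,.243,.249),1.636)
E
```

```text
time: 5.62
tool_pos: [0.4555, 0.2307, 0.2463]
tool_rot: [-3.14, 0.0, 1.639]
contact_force: [0.3, -0.4, -0.8]
opening: 0.0287
grip_force: 0.0
time: 6.37
tool_pos: [0.5151, 0.2348, 0.3758]
tool_rot: [-3.139, 0.0, 1.639]
contact_force: [-0.4, 0.3, 0.0]
opening: 0.0298
grip_force: 0.0
t 6.4667 pos [0.5148 0.235  0.3762] rot [-3.14   0.     1.639] open 0.0301
shift mm [  1.1 101.7 127.1] roll 0.003
```

View pics/w1.png

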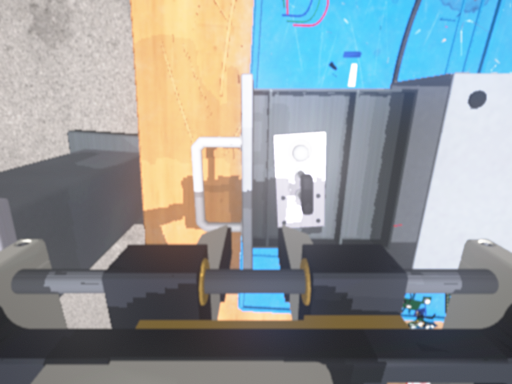

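The drawer is open to its stop. The tray is visible at columns 274–326 and rows 132–226, with the ball in its pocket at (301,153) and the black grip bar at about (307,194). Next I'll measure the bar and tray.

```bash
python3 - <<'E'
from h import *
Z=np.load("w1.npz");im,d=Z["im"],Z["d"];c=(Z["K"],Z["R"],Z["t"]);w=cloud(d,c);z=w[...,2]
v,u=np.mgrid[:384,:512];box=(u>262)&(u<338)&(v>122)&(v<232)
b=box&(z>.07)&(z<.095)&(im.max(2)<110)
q=w[b];print("bar",b.sum(),q.mean(0),q[:,2].max(),cv2.minAreaRect(q[:,:2].astype(np.float32)))
m=b.astype(np.uint8);pts=np.argwhere(b)[:,::-1]
P=np.array([ray(x,y,.082,c)[:2] for x,y in pts],np.float32);print("bar ray",cv2.minAreaRect(P))
t=(box&(im.min(2)>130)).astype(np.uint8)
t=cv2.morphologyEx(t,cv2.MORPH_OPEN,np.ones((3,3),np.uint8))
n,l,st,ce=cv2.connectedComponentsWithStats(t);k=1+np.argmax(st[1:,4]);pts=np.argwhere(l==k)[:,::-1]
P=np.array([ray(x,y,.030,c)[:2] for x,y in pts],np.float32);print("tray",st[k],cv2.minAreaRect(P))
ha=w[(z>.08)&(z<.105)&(u>190)&(u<212)&(v>140)&(v<228)];print("handle",ha.mean(0))
pa=w[(z>.10)&(z<.125)&(u>238)&(u<256)&(v>90)&(v<235)];print("panel",pa.mean(0),pa.min(0),pa.max(0))
E
```

```text
bar 16 [0.56980916 0.21431907 0.08152537] 0.08270879466170902 ((0.5696564316749573, 0.2138214260339737), (0.006883332040160894, 0.012014196254312992), 61.22334289550781)
bar ray ((0.5691953301429749, 0.21409393846988678), (0.0068972548469901085, 0.012886883690953255), 61.08135986328125)
tray [ 263  123   75  109 6937] ((0.5709521174430847, 0.2318563163280487), (0.09430129081010818, 0.13899022340774536), 4.373342990875244)
handle [0.45742752 0.23932979 0.09386304]
panel [0.50402765 0.26656171 0.11373324] [0.4955219  0.19520713 0.11094805] [0.51314389 0.328222   0.11595991]
```

```bash
python3 - <<'E'
from h import *
Z=np.load("w1.npz");im,d=Z["im"],Z["d"];c=(Z["K"],Z["R"],Z["t"]);w=cloud(d,c);z=w[...,2]
g=im.max(2)
print(g[180:212:6,290:325]); print((z[180:212:6,294:318:2]*1000).round())
print(g[165,262:340]);
v,u=np.mgrid[:384,:512];box=(u>262)&(u<338)&(v>122)&(v<232)
def comp(m,h):
    n,l,st,ce=cv2.connectedComponentsWithStats(m.astype(np.uint8));k=1+np.argmax(st[1:,4]);pts=np.argwhere(l==k)[:,::-1]
    P=np.array([ray(x,y,h,c)[:2] for x,y in pts],np.float32);return st[k],P.mean(0),cv2.minAreaRect(P)
for T in (45,60): print("bar",comp((g<T)&(abs(u-306)<14)&(abs(v-194)<26),.082))
for T in (170,185): print("tray",comp((g>T)&box,.030))
E
python3 -c "
import cv2;a=cv2.imread('pics/w1.png')[115:240,255:345];cv2.imwrite('pics/w1c.png',cv2.resize(a,None,fx=4.5,fy=4.5,interpolation=0))"
```

```text
[[255 255 255 255 253 236 231 232 233 227 185 140 128 133 139 142 143 142
  141 138 135 138 196 255 255 255 253 244 242 241 243 250 255 255 255]
 [224 225 226 227 227 227 229 231 230 226 190 144 124 128 134 139 140 137
  136 134 133 132 149 201 237 242 241 241 241 241 242 241 241 236 214]
 [226 224 225 227 223 213 207 210 202 182 156 130 118 120 121 123 122 122
  122 121 118 120 143 199 236 241 239 237 238 238 240 241 240 235 220]
 [255 255 255 255 255 254 239 232 225 193 150 119 114 115 117 117 118 117
  116 116 114 115 141 196 235 238 230 221 221 228 236 240 240 235 214]
 [255 255 255 255 255 255 255 252 250 245 226 157 109 108 112 113 115 118
  119 117 112 111 136 193 234 239 238 238 238 238 239 239 239 232 215]
 [255 255 255 255 255 255 255 255 255 255 255 255 165 108 110 115 115 115
  115 115 110 107 135 194 234 238 237 238 237 237 238 239 238 232 212]]
[[31. 31. 30. 31. 82. 81. 82. 82. 81. 81. 31. 30.]
 [32. 30. 30. 31. 80. 81. 82. 82. 82. 82. 30. 30.]
 [30. 33. 33. 38. 79. 82. 82. 81. 81. 81. 29. 29.]
 [30. 30. 33. 52. 80. 81. 81. 83. 83. 81. 29. 30.]
 [29. 30. 31. 30. 79. 82. 82. 82. 82. 82. 30. 29.]
 [29. 30. 29. 31. 78. 81. 82. 82. 82. 81. 30. 31.]]
[186 183 176 163 143 146 168 180 179 179 179 186 231 255 255 255 255 255
 255 255 255 255 255 255 255 255 255 255 255 255 255 255 255 255 255 255
 255 255 255 255 255 255 255 255 255 255 255 255 255 255 255 255 255 255
 255 255 255 255 255 255 255 255 255 254 204 185 188 192 191 189 188 188
 187 186 186 184 181 174]Traceback (most recent call last):
  File "<stdin>", line 10, in <module>
  File "<stdin>", line 8, in comp
    return _wrapfunc(a, 'argmax', axis=axis, out=out, **kwds)
    return bound(*args, **kwds)
ValueError: attempt to get argmax of an empty sequence
```

View pics/w1c.png

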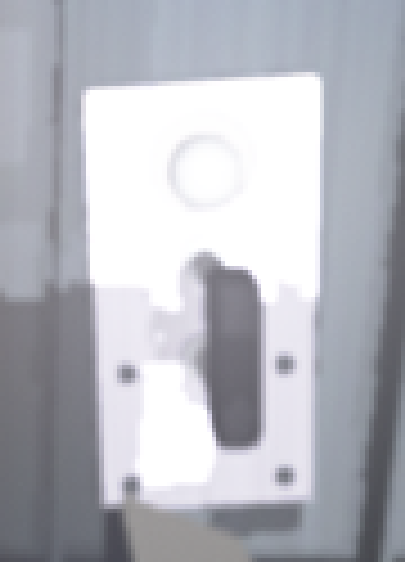

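The crop shows the tray flat, with the bar at about full-frame (307,194) and the ball in the pocket at (300,153). I'll fit the bar from depth.

```bash
python3 - <<'E'
from h import *
Z=np.load("w1.npz");im,d=Z["im"],Z["d"];c=(Z["K"],Z["R"],Z["t"]);w=cloud(d,c);z=w[...,2]
g=im.max(2);v,u=np.mgrid[:384,:512];box=(u>262)&(u<338)&(v>122)&(v<232)
b=(z>.076)&(z<.09)&(abs(u-307)<14)&(abs(v-194)<26)
q=w[b];print("bar",b.sum(),q.mean(0),cv2.minAreaRect(q[:,:2].astype(np.float32)),np.polyfit(q[:,1],q[:,0],1))
T=[]
for row in range(136,222,4):
    m=np.where((abs(z[row]-.030)<.006)&(g[row]>205)&(u[row]>268)&(u[row]<332))[0]
    T.append([*ray(m.min()-.5,row,.03,c)[:2],*ray(m.max()+.5,row,.03,c)[:2]])
T=np.array(T);
for i in (0,2): print(np.polyfit(T[:,i+1],T[:,i],1).round(4))
print("width",(T[:,2]-T[:,0]).round(4))
E
```

```text
bar 430 [0.56896752 0.23094589 0.08144853] ((0.5691521763801575, 0.22972415387630463), (0.01118846982717514, 0.04334069415926933), 7.180163860321045) [-0.12230638  0.59721368]
[-0.1373  0.571 ]
[-0.1408  0.6326]
width [0.0599 0.0601 0.0604 0.0595 0.0598 0.06   0.0603 0.0606 0.0596 0.0599
 0.0602 0.0605 0.0608 0.0611 0.0601 0.0604 0.0607 0.061  0.0613 0.0603
 0.0593 0.0596]
```

```bash
python3 -c "
from h import *
plan((.569,.230,.30),1.703)"
```

```text
t 6.4667 pos [0.5148 0.235  0.3762] rot [-3.14   0.     1.639] open 0.0301
shift mm [-8.6 53.9 76.2] roll -0.064
```

```bash
python3 -m crank '[[-0.35,-5,27,20,-0.03],[-0.35,-9,54,40,-0.064],[-0.35,-9,54,76,-0.064],[-0.35,-9,54,76,-0.064],[-0.35,-9,54,76,-0.064],[-0.35,-9,54,76,-0.064],[-0.35,-9,54,76,-0.064]]'; python3 -c "
from h import *
plan((.569,.230,.239),1.703)"
```

```text
time: 7.05
tool_pos: [0.57, 0.2301, 0.3031]
tool_rot: [3.138, -0.001, 1.703]
contact_force: [-0.7, 0.1, -0.4]
opening: 0.0296
grip_force: 0.0
t 7.05 pos [0.57   0.2301 0.3031] rot [ 3.138e+00 -1.000e-03  1.703e+00] open 0.0296
shift mm [-0.  -1.3 64.1] roll 0.0
```

```bash
python3 -m crank '[[-0.35,0,-0.5,20,0],[-0.35,0,-0.5,40,0],[-0.35,0,-0.5,55,0],[-0.35,0,-0.5,62,0],[-0.35,0,-0.5,62,0],[-0.35,0,-0.5,62,0],[-0.35,0,-0.5,62,0],[-0.35,0,-0.5,62,0]]'; python3 - <<'E'
from h import *
plan((.569,.230,.237),1.703)
a=grab("wrist","w2.png")
E
```

```text
time: 7.72
tool_pos: [0.57, 0.2298, 0.2401]
tool_rot: [3.139, -0.0, 1.703]
contact_force: [-0.0, -0.7, 1.5]
opening: 0.0297
grip_force: 0.0
t 7.7167 pos [0.57   0.2298 0.2401] rot [ 3.139 -0.     1.703] open 0.0297
shift mm [ 0.3 -1.   3.1] roll -0.0
```

View pics/w2.png

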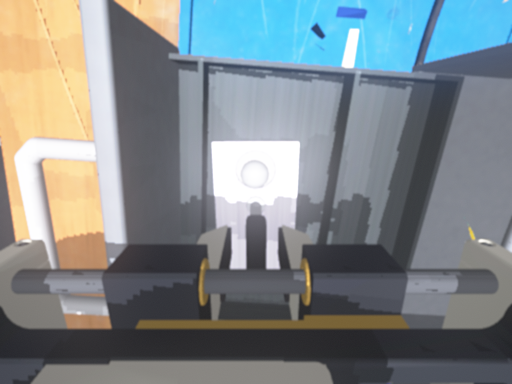

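The bar sits between the fingers at column 256 and is aligned with them, and the ball is central in its pocket at (255,174). I'll close and lift gently.

```bash
python3 -m crank '[[-0.35,0,-1,2,0],[-0.35,0,-1,2,0],[-0.6,0,-1,2,0],[-0.7,0,-1,2,0],[-0.8,0,-1,2,0],[-1,0,-1,2,0],[-1,0,-1,2,0],[-1,0,-1,2,0],[-1,0,-1,2,0]]' 45
python3 -m crank '[[-1,0,0,-1,0],[-1,0,0,-4,0],[-1,0,0,-8,0],[-1,0,0,-14,0],[-1,0,0,-22,0],[-1,0,0,-31,0],[-1,0,0,-40,0],[-1,0,0,-48,0],[-1,0,0,-54,0],[-1,0,0,-58,0],[-1,0,0,-60,0],[-1,0,0,-60,0]]'
python3 -c "
from h import *
grab('wrist','w3.png')"
```

```text
time: 8.52
tool_pos: [0.5689, 0.2295, 0.2367]
tool_rot: [3.141, -0.0, 1.703]
contact_force: [1.8, 0.5, 0.6]
opening: 0.0115
grip_force: 45.0
time: 9.52
tool_pos: [0.5687, 0.2295, 0.2971]
tool_rot: [3.141, -0.0, 1.703]
contact_force: [1.0, 0.5, -2.8]
opening: 0.0114
grip_force: 45.0
```

View pics/w3.png

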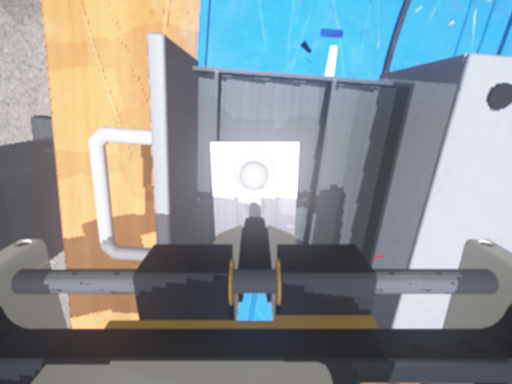

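The tray is lifted level with the ball still central at (255,175). Next I'll refine the lens position, the pocket offset in the tool frame, and the clearance to the monitor.

```bash
python3 - <<'E'
from h import *
v,u=np.mgrid[:384,:512]
for n,f,(a,b) in (("scene","s0.npz",(311,288)),("side","d0.npz",(322,181))):
    Z=np.load(f);c=cal(n);w=cloud(Z["d"],c);g=Z["im"].astype(int).min(2);z=w[...,2]
    m=((g>100)&(abs(u-a)<14)&(abs(v-b)<9)&(abs(z-.05)<.006)).astype(np.uint8)
    k,l,st,ce=cv2.connectedComponentsWithStats(m)
    for i in range(1,k):
        if st[i,4]>8: print(n,st[i],ray(*ce[i],.05,c).round(4))
    q=w[(abs(z-.05)<.006)&(abs(u-a)<25)&(abs(v-b)<15)];print(" top pts",len(q),cv2.minEnclosingCircle(q[:,:2].astype(np.float32)))
    q=w[(z>.12)&(w[...,1]<.05)&(w[...,0]>.3)&(w[...,0]<1.0)];print(" tall: min x",np.nanmin(q[:,0]),"max y",np.nanmax(q[:,1]))
    k=q[(q[:,0]>.35)&(q[:,0]<.75)];print(" maxy in x .35-.75",k[:,1].max() if len(k) else None, k[np.argmax(k[:,1])] if len(k) else "")
im,d,c=grab("wrist");w=cloud(d,c);z=w[...,2];s=telemetry.observe();R=Ro.from_euler("xyz",s["tool_rot"]).as_matrix()
print(s["tool_pos"],s["tool_rot"])
g=im.min(2);T=s["tool_pos"]
m=(u>205)&(u<305)&(v>135)&(v<205)&(abs(z-(T[2]-.2067))<.006)&(g>200)
q=(w[m]-T)@R;print("tray top in tool",q.min(0),q.max(0),"z mean",q[:,2].mean(),"slope",np.linalg.lstsq(np.c_[q[:,:2],np.ones(len(q))],q[:,2],rcond=None)[0])
b=(abs(u-255)<20)&(abs(v-175)<20)&(z>T[2]-.2067+.007)
q=(w[b]-T)@R;print("ball",b.sum(),q.mean(0),q.min(0),q.max(0))
E
```

```text
scene [305 281  14  12 131] [ 0.5474 -0.1103  0.05  ]
 top pts 297 ((0.5481030941009521, -0.11077743768692017), 0.023254726082086563)
 tall: min x 0.4308985830210265 max y -0.2751592304919228
 maxy in x .35-.75 -0.2751592304919228 [ 0.43331858 -0.27515923  0.12205321]
side [318 176  10   4  32] [ 0.55  -0.115  0.05 ]
 top pts 83 ((0.5485104322433472, -0.10669470578432083), 0.02498277835547924)
 tall: min x 0.300011381737792 max y -0.268277685277989
 maxy in x .35-.75 -0.268277685277989 [ 0.43666543 -0.26827769  0.13289258]
[0.56855425 0.22950933 0.29622778] [-3.14096799e+00  2.65053683e-06  1.70283525e+00]
tray top in tool [ 0.01393121 -0.03136841  0.20092073] [0.05971831 0.02885108 0.2120846 ] z mean 0.20667305398533414 slope [ 0.02257329 -0.00079797  0.20580788]
ball 670 [ 0.0401329  -0.00195657  0.19272182] [ 0.02842512 -0.01172273  0.18802011] [0.04842887 0.00784795 0.19969957]
```

```bash
python3 -m crank '[[-1,0,0,-2,0],[-1,0,0,-6,0],[-1,0,0,-12,0],[-1,0,0,-20,0],[-1,-2,0,-30,0],[-1,-5,-1,-40,0],[-1,-10,-2,-50,0],[-1,-18,-3,-58,0],[-1,-28,-5,-64,0],[-1,-40,-7,-67,0],[-1,-53,-9,-69,0],[-1,-66,-11,-69,0]]'
python3 -m crank '[[-1,-14,-2.4,0,0],[-1,-29,-5,0,0],[-1,-44,-7.6,0,0],[-1,-60,-10.3,0,0],[-1,-76,-13,0,0],[-1,-92,-15.8,0,0],[-1,-108,-18.5,0,0],[-1,-124,-21.3,0,0],[-1,-140,-24,0,0],[-1,-156,-26.8,0,0],[-1,-171,-29.4,0,0],[-1,-185,-31.8,0,0]]'
python3 -m crank '[[-1,-13,-2.2,0,0],[-1,-25,-4.3,0,0],[-1,-36,-6.2,0,0],[-1,-46,-7.9,0,0],[-1,-55,-9.5,0,0],[-1,-63,-10.8,0,0],[-1,-69,-11.8,0,0],[-1,-74,-12.7,0,0],[-1,-77,-13.2,0,0],[-1,-79,-13.5,0,0],[-1,-80,-13.7,0,0],[-1,-80,-13.7,0,0]]'
python3 -c "
from h import *
plan((.5543,-.1504,.365),1.703)"
```

```text
time: 10.62
tool_pos: [0.5664, 0.161, 0.3658]
tool_rot: [3.141, 0.0, 1.702]
contact_force: [-0.3, -0.6, -3.5]
opening: 0.0118
grip_force: 45.0
time: 11.62
tool_pos: [0.5588, -0.0269, 0.365]
tool_rot: [-3.14, -0.0, 1.702]
contact_force: [0.0, 0.0, -1.9]
opening: 0.0115
grip_force: 45.0
time: 12.62
tool_pos: [0.5563, -0.1059, 0.3655]
tool_rot: [3.142, -0.0, 1.703]
contact_force: [0.1, -0.7, -3.4]
opening: 0.0114
grip_force: 45.0
t 12.6167 pos [ 0.5563 -0.1059  0.3655] rot [ 3.142 -0.     1.703] open 0.0114
shift mm [-43.8  -7.8   0.5] roll -0.0
```

```bash
python3 -m crank '[[-1,-3,-0.5,0,0],[-1,-8,-1.4,0,0],[-1,-15,-2.6,0,0],[-1,-22,-3.8,0,0],[-1,-29,-5,0,0],[-1,-35,-6,0,0],[-1,-39,-7,0,0],[-1,-42,-7.5,0.5,0],[-1,-43.5,-7.8,0.5,0],[-1,-44,-7.8,0.5,0],[-1,-44,-7.8,0.5,0],[-1,-44,-7.8,0.5,0]]'
python3 -m crank '[[-1,0,0,0,0],[-1,0,0,0,0],[-1,0,0,0,0],[-1,0,0,0,0],[-1,0,0,0,0],[-1,0,0,0,0]]'
python3 - <<'E'
from h import *
plan((.5543,-.1504,.365),1.703)
s=grab("scene");d=grab("side");w_=grab("wrist")
K=cv2.resize(np.hstack([s[0][170:350,180:370],d[0][110:290,230:420]]),None,fx=2,fy=2,interpolation=2);cv2.imwrite("pics/f.png",K[:,:,::-1])
v,u=np.mgrid[:384,:512]
im,dd,c=w_;w=cloud(dd,c);z=w[...,2];g=im.min(2)
m=(u>205)&(u<305)&(v>135)&(v<205)&(abs(z-.158)<.006)&(g>190);q=w[m]
print("tray top z",q[:,2].mean(),"ymax",q[:,1].max(),"slopes",np.linalg.lstsq(np.c_[q[:,:2],np.ones(len(q))],q[:,2],rcond=None)[0][:2])
b=(abs(u-255)<20)&(abs(v-175)<20)&(z>.165);print("ball",w[b].mean(0))
# lens in side view beneath tray
im,dd,c=d;w=cloud(dd,c);q=w[(abs(w[...,2]-.048)<.006)&(abs(w[...,0]-.548)<.04)&(abs(w[...,1]+.111)<.04)]
print("lens side",len(q),q.mean(0) if len(q) else "")
E
```

```text
time: 13.62
tool_pos: [0.5543, -0.1505, 0.3651]
tool_rot: [3.142, -0.0, 1.703]
contact_force: [0.7, 1.0, -3.5]
opening: 0.0116
grip_force: 45.0
time: 14.12
tool_pos: [0.5543, -0.1506, 0.365]
tool_rot: [3.141, -0.0, 1.703]
contact_force: [0.1, 0.1, -3.5]
opening: 0.012
grip_force: 45.0
t 14.1167 pos [ 0.5543 -0.1506  0.365 ] rot [ 3.141 -0.     1.703] open 0.012
shift mm [0.2 0.  0. ] roll -0.0
tray top z 0.15808975952771717 ymax -0.08796945130144902 slopes [ 0.00198793 -0.01392633]
ball [ 0.5467457  -0.1079439   0.17209017]
lens side 95 [ 0.5477613  -0.10007143  0.04927073]
```

View pics/f.png

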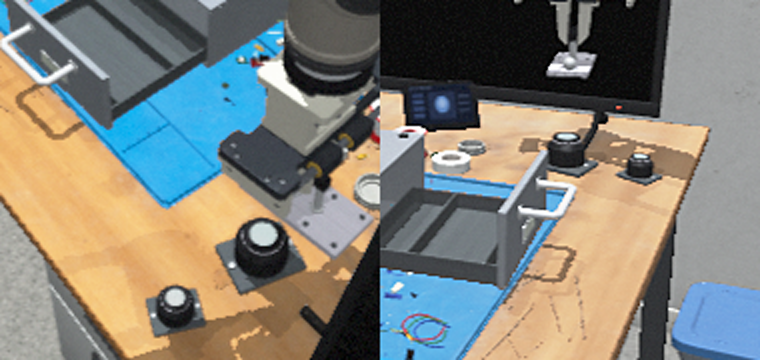

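The final view shows the tray held level in the air over the larger camera with the ball in its pocket. The drawer is open and the tape, cap and small camera haven't moved.

```bash
python3 -c "
from h import *
print(ticket.hand_in())"
```

```text
the job is handed in; nothing more can be done
None
```

I handed the job in at about 14 s. The drawer is at its stop and the tray is held level, its pocket within about 2 mm of centre over the larger camera's lens and its underside about 10 cm above it; the ball is still in the pocket.

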